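Hang the eyed test weight on the drop-latch peg

TASK

Put the test weight that has the closed round eye away on the drop-latch peg: push its eye onto the peg so that it swings the hanging flap up and passes it, let the flap fall shut behind the eye, and leave the weight hanging free from the peg. Leave the other weight, the one with the open hook, standing where it is.

Things in the scene. Friction and masses are not known exactly. Their poses are not given: they have to be found in the camera images.
- eye_weight: Steel weight to hang, 0.35 kg, 140 mm tall, upright. Foot 44 mm across, 28 high; neck 12 mm thick; closed round eye of 10 mm bar, hole 40 mm, outside 60 mm, centre 77 mm above the bottom; flat grip tab over it, 104 to 140 mm above the bottom, 26 mm wide (y), 10 mm thick (x). Origin: centre of the underside; z up; the hole runs along x; a half turn about z makes no difference.
- hook_weight: The other weight, to be left standing: same steel, sizes, foot, neck and grip tab, but its ring is not closed: the -y side is open below the tab, which makes it a hook. Origin and axes as for eye_weight.
- latch_stand: Fixed grey stand. Origin: on the bench under the post's front face; z up, +x from the peg's tip to the post. Peg: level rod 10 mm thick, axis 170 mm up at y = 0, from x = 0 to its tip at x = -98 mm. Post 14 x 34 mm behind x = 0, 180 mm high, nothing higher. Foot plate 130 x 100 x 12 mm. On the peg, the weight's eye centre hangs 15 mm under the axis, its underside 78 mm above the bench.
- flap (a joint): Flap, 12 mm wide, 4 thick, hinged on the peg's axis at stand x = -75 mm, reaching 45 mm below it. Angle, rad: 0 hanging down (shut; it cannot swing toward the tip), to 1.4 swung up toward the post. Under 1 N at the tip's side lifts it; it falls back by its weight. A pushed eye is past it once its centre is 40 mm nearer the post than the hinge.
Not all that is in view belongs to the job. What is shaped like the eye_weight but brown or turquoise is not meant.

How it is judged:
On the way, in this order (a step that is already met when the one before it is completed fails the run):
1. the weight with the closed eye is lifted off the bench (height (world z) of eye_weight above 0.04 m), for 0.1 s.
2. the flap is swung up with the eye on the peg (value of joint flap above 0.3 rad and x of eye_weight in the frame of latch_stand above -0.095 m and height (world z) of eye_weight above 0.06 m).
At the end, for the whole second after the job is handed in: The eyed weight hangs still on the peg between flap and post, 10 to 74 mm from the post's face and within 18 mm of the peg's line; underside 66 to 90 mm up, upright within 0.2 rad; flap down again (under 0.12 rad); hooked weight within 30 mm of its start (x of eye_weight in the frame of latch_stand between -0.074 and -0.01 m and y of eye_weight in the frame of latch_stand between -0.018 and 0.018 m and height (world z) of eye_weight between 0.066 and 0.09 m and angle between eye_weight's own z axis and vertical below 0.2 rad and value of joint flap below 0.12 rad and linear speed of eye_weight below 0.05 m/s and distance of hook_weight from where it was at the start of the episode below 0.03 m); the robot touches nothing.
It fails at once if the hooked weight is knocked over or carried off (angle between hook_weight's own z axis and vertical above 0.5 rad or height (world z) of hook_weight above 0.03 m).
It also fails if it takes over 38 s, if anything falls off the work surface, if the arm or the gripper's body presses on something with over 40 N, if the wrist force passes 120 N, or if a joint passes its speed limit or range.

ROBOT

A 6-joint arm with a two-finger parallel gripper is mounted at the origin on a cart in front of the work surface, level with it; the furniture and walls round the work are solid. World frame = base frame: x ahead of the robot, y to its left, z up, the work surface at z = 0. Lengths are in m, angles in rad, forces in N, time in s.
With the tool pointing down it reaches from about 0.425 to 1.125 m from the base axis. Payload 14.9 kg.
Tool frame: the origin (TCP) lies midway between the tips of the shut fingers; the grasp point (between the pads) lies 19 mm behind it (manip.tcp_to_grasp is the distance from the TCP to the grasp point, in m); z points along the fingers, y is the line along which they close (so a half turn about z gives the same grasp; the last joint's range is limited). The gripper opens to 91 mm and grips with 3 to 60 N. Pads are 32 mm wide; open, the fingers measure 118 mm over their backs; the gripper's body (76 mm by 178 mm) begins 60 mm behind the grasp point.
Start: joints at [1.091, 0.379, 1.734, -0, 1.028, -0.033], TCP at [0.302, 0.631, 0.214] pointing down, gripper open.
Joint ranges: [-2.77, 2.77], [-0.74, 2.19], [0, 2.66], [-1.06, 4.2], [0.31, 2.87], [-3.08, 3.08]. Speed limits (rad/s): [1.89, 1.89, 2.39, 3.14, 3.14, 3.14].

INTERFACE

Orientations are given as a unit quaternion [x, y, z, w].
In Python, from station import manip, read_camera, camera_params, masks_of, tip_of gives the robot as it stands. The module is installed in compiled form; this text tells all that it offers.
- The arm moves only by the shell command python3 -m pendant 'ROWS' [OPENING]. ROWS is JSON, a list of rows, each a list of 4 numbers: the shift along the world's x, y, z in m, then the turn about the world's z in degrees. In form: [[x, y, z, spin], ...]. A call has 1 to 8 rows; each row shifts and turns the commanded pose from where the row before left it; what a row does not reach is not made up. A row lasts 1/10 s, in which the tool goes at most 50 mm and 8.59 degrees, less where a joint would pass 70% of its speed; a pose out of reach is approached as far as the arm can. A call is refused whole if a number of a shift passes 0.05 or a number of a turn 8.59, either way. A call with a gripper value outside its range is refused whole. OPENING is the closure, from -1 (fully open) to 1 (shut), set as the call begins (- or left out, the last holds). The fingers move at their own pace and stop on an object; the grip force is fixed at half the most. Time passes only in rows, so rows that do not move let the fingers close. It gives the time, the measured TCP pose, the force, the opening and the grip force at its end, in the units of the state.
- manip.state(): the state, without advancing time (a new reading comes with each control period).
- read_camera(name): name is "side" or "top"; returns the picture (400x640x3 uint8, red, green, blue); there is no depth.
- camera_params(name): a dict with "fx", "fy", "cx", "cy" (pixels), "origin" and "rotation" of the camera in the world. Camera axes: x right, y up, looking along -z (the intrinsics and any distortion apply to the point x, -y, -z); pixel columns grow to the right and rows downward; lengths in m; the calibration is good to about 2 mm. A picture is of the moment at which its call begins. camera_params takes no time and is no camera call.
- manip.hand_in(): hands the job in; it is judged then, once.
Trained networks look in the newest picture that a camera, given by its name, has taken for a name from the list of things; names that differ only in an ending like _2 or _b are one class to them, and where a whole thing is asked for, a point or a joint stands for the part that bears it (a point fixed in the world has none). Each returns a list of dicts, best first, with "conf" (0 to 1); they miss things now and then, are a little off and sometimes report something else, mostly with a low value. They report only what shows in the picture. A call takes as long as a camera call. They do not tell look-alikes from the thing itself.
- masks_of(thing, camera): "pixels" (400x640 bool, what is visible of it).
- tip_of(thing, camera): "centre" ([x, y, z] in m, in world coordinates, good to about 4 mm: a listed point, or the origin of a listed thing).
The state is a dict: "clock": time; "joint_pos": joint angles; "dq": joint speeds; "joint_efforts": joint torques, N m; "tcp_pos": TCP position; "tcp_rot": TCP orientation; "ft_force": force on the tool from outside, world axes, zero at the start; "ft_torque": the same for the moment, N m; "width": opening from 0.0 (shut) to 1.0 (fully open); "finger_force": force on a finger pad.
Only numpy, scipy, OpenCV 4.12 (cv2) and the standard library are available. Lean on these libraries where they do the work, as an engineer would, in place of code of your own. Each camera call takes 0.05 s, during which the arm holds its last target. There are 200 camera calls.

## Working session

There is one attempt and no reset: what is moved stays moved. The work goes in short steps, Python scripts to look and compute and a shell command to move; the robot and the scene stay as the last step left them, time stands still between calls to the robot, and variables do not carry over. Pictures are saved under pics/ and viewed, at most 10 in all, crops included, and the job is handed in when it is done.

```bash
mkdir -p pics
cat > h.py <<'E'
import numpy as np,cv2
from station import manip, read_camera, camera_params, masks_of, tip_of
def proj(p,c):
    k=camera_params(c); q=np.array(k["rotation"]).T@(np.array(p)-k["origin"])
    return [round(float(k["cx"]+k["fx"]*q[0]/-q[2]),1),round(float(k["cy"]-k["fy"]*q[1]/-q[2]),1)]
def ray(u,v,c):
    k=camera_params(c); d=np.array(k["rotation"])@np.array([(u-k["cx"])/k["fx"],-(v-k["cy"])/k["fy"],-1]); return np.array(k["origin"]),d
def atz(u,v,c,z):
    o,d=ray(u,v,c); return o+d*(z-o[2])/d[2]
def save(c,n): 
    im=read_camera(c); cv2.imwrite(f"pics/{n}.png",im[:,:,::-1]); return im
E
python3 - <<'E'
from h import *
ims=[save(c,"a_"+c) for c in("side","top")]
cv2.imwrite("pics/a.png",np.vstack([cv2.resize(i,(480,300),interpolation=cv2.INTER_AREA) for i in ims])[:,:,::-1])
for c in("side","top"):
    k=camera_params(c);print(c,{a:np.round(b,3).tolist() for a,b in k.items()})
    for t in("eye_weight","hook_weight","latch_stand","flap"):
        for r in tip_of(t,c): print(c,t,round(r["conf"],2),np.round(r["centre"],4),proj(r["centre"],c))
print(manip.state())
E
```

```text
side {'fx': 493.709, 'fy': 493.709, 'cx': 324.035, 'cy': 202.122, 'origin': [-0.035, -0.782, 0.894], 'rotation': [0.434, -0.123, -0.265, 0.852]}Traceback (most recent call last):
  File "<stdin>", line 7, in <module>
  File "h.py", line 4, in proj
    k=camera_params(c); q=np.array(k["rotation"]).T@(np.array(p)-k["origin"])
                          ~~~~~~~~~~~~~~~~~~~~~~~~~^^~~~~~~~~~~~~~~~~~~~~~~~~
ValueError: matmul: Input operand 1 has a mismatch in its core dimension 0, with gufunc signature (n?,k),(k,m?)->(n?,m?) (size 3 is different from 4)
```

View pics/a_side.png

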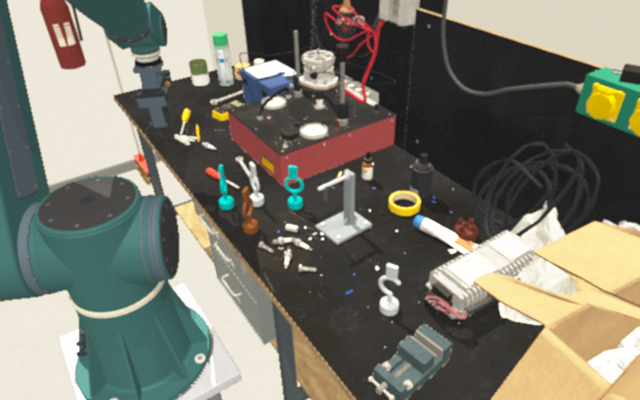

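View pics/a_top.png

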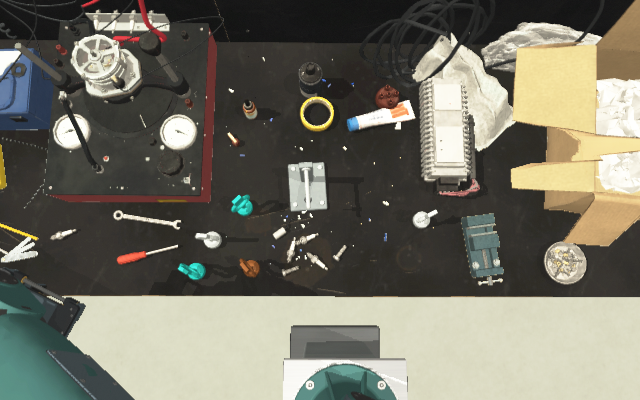

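Two steel candidates are in view, side pixels (257,190) and (389,290). The second looks like the open hook. The turquoise weights at (226,190) and (295,188) and the brown one at (250,213) are look-alikes. I'll fix the rotation, which is a quaternion, and confirm the choice in a crop.

```bash
sed -i 's/np.array(k\["rotation"\])/R.from_quat(k["rotation"]).as_matrix()/; 1a from scipy.spatial.transform import Rotation as R' h.py
python3 - <<'E'
from h import *
im=read_camera("side");read_camera("top")
z=lambda a,b,c,d:cv2.resize(im[b:d,a:c],(400,400),interpolation=cv2.INTER_CUBIC)
cv2.imwrite("pics/b.png",np.hstack([z(215,145,285,215),z(355,250,425,320)])[:,:,::-1])
for c in("side","top"):
    for t in("eye_weight","hook_weight","latch_stand","flap"):
        for r in tip_of(t,c): print(c,t,round(r["conf"],2),np.round(r["centre"],4),proj(r["centre"],c))
    for t in("eye_weight","latch_stand"):
        for r in masks_of(t,c):
            v,u=np.nonzero(r["pixels"]);print(" mask",t,round(r["conf"],2),u.min(),u.max(),v.min(),v.max(),u.mean().round(1),v.mean().round(1))
s=manip.state();print(s)
print(R.from_quat(s["tcp_rot"]).as_matrix().round(3), manip.tcp_to_grasp)
print(camera_params("top"))
E
```

```text
side eye_weight 0.94 [ 0.3823  0.2429 -0.0013] [251.3, 230.3]
side eye_weight 0.91 [0.4591 0.3529 0.0026] [257.1, 201.3]
side eye_weight 0.8 [3.769e-01 3.876e-01 3.000e-04] [227.8, 205.7]
side eye_weight 0.65 [0.5451 0.2717 0.0007] [294.9, 204.9]
side hook_weight 0.58 [ 0.5155 -0.2059  0.002 ] [389.5, 308.0]
side latch_stand 0.77 [0.615  0.1009 0.0014] [346.8, 225.4]Traceback (most recent call last):
  File "<stdin>", line 7, in <module>
ValueError: it knows: eye_weight, hook_weight, latch_stand
```

View pics/b.png

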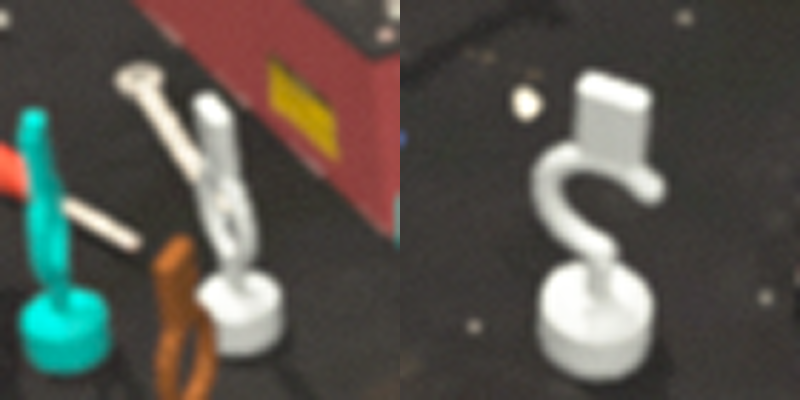

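The crop settles it. The steel weight at side (257,190) has a closed ring and is the one meant; the one at (389,290) is the open hook. Next I fit its yaw by silhouette, and the stand's pose as well.

```bash
cat >> h.py <<'E'
def weight_pts():
    P=[]
    for z in np.linspace(0,.028,8):
        for r in (.022,.015,.008,0): 
            t=np.linspace(0,6.28,40); P.append(np.c_[r*np.cos(t),r*np.sin(t),0*t+z])
    t=np.linspace(0,6.28,12)
    for z in np.linspace(.028,.05,8): P.append(np.c_[.006*np.cos(t),.006*np.sin(t),0*t+z])
    for a in np.linspace(0,6.28,80):
        r=.025+.005*np.cos(t); P.append(np.c_[.005*np.sin(t),r*np.cos(a),.077+r*np.sin(a)])
    g=np.stack(np.meshgrid([-.005,0,.005],np.linspace(-.013,.013,9),np.linspace(.104,.14,12)),-1).reshape(-1,3); P.append(g)
    return np.vstack(P)
def stand_pts():
    g=lambda x,y,z:np.stack(np.meshgrid(x,y,z),-1).reshape(-1,3); L=np.linspace
    t=L(0,6.28,12); P=[g(L(0,.014,5),L(-.017,.017,10),L(0,.18,40))]
    P+=[np.c_[0*t+x,.005*np.cos(t),.17+.005*np.sin(t)] for x in L(-.098,0,40)]
    P+=[g([-.077,-.073],L(-.006,.006,5),L(.125,.17,15))]
    return np.vstack(P)
def projn(P,c):
    k=camera_params(c); q=(P-np.array(k["origin"]))@R.from_quat(k["rotation"]).as_matrix()
    return np.c_[k["cx"]-k["fx"]*q[:,0]/q[:,2],k["cy"]+k["fy"]*q[:,1]/q[:,2]]
def pose(P,x,y,z,yaw): return P@R.from_euler("z",yaw).as_matrix().T+[x,y,z]
def sil(P,c,p,S=4):
    m=np.zeros((400*S,640*S),np.uint8)
    uv=np.round(projn(pose(P,*p),c)*S+S/2-.5).astype(int)
    ok=(uv>=0).all(1)&(uv[:,0]<640*S)&(uv[:,1]<400*S); uv=uv[ok]
    m[uv[:,1],uv[:,0]]=1
    m=cv2.morphologyEx(m,cv2.MORPH_CLOSE,np.ones((7,7)))
    return m.reshape(400,S,640,S).mean((1,3))
E
python3 - <<'E'
from h import *
from scipy.optimize import minimize
for c in("side","top"): read_camera(c)
for c in ("top",):
    for t in("eye_weight","hook_weight","latch_stand"):
        for r in tip_of(t,c): print(c,t,round(r["conf"],2),np.round(r["centre"],4),proj(r["centre"],c))
M={}
for c in("side","top"):
    g=proj([.459,.353,.06],c)
    for r in masks_of("eye_weight",c):
        v,u=np.nonzero(r["pixels"]); d=np.hypot(u.mean()-g[0],v.mean()-g[1])
        print(c,"mask",r["conf"],u.min(),u.max(),v.min(),v.max(),len(u),d.round(1))
        if d<14 and c not in M: M[c]=r["pixels"]
    for r in masks_of("latch_stand",c):
        v,u=np.nonzero(r["pixels"]); print(c,"stand",r["conf"],u.min(),u.max(),v.min(),v.max(),len(u))
np.savez("m.npz",**M)
P=weight_pts()
def cost(p): return sum(abs(sil(P,c,[p[0],p[1],0,p[2]])-m).sum() for c,m in M.items())
res=[]
for yaw in np.radians(range(0,180,15)):
    r=minimize(cost,[.459,.353,yaw],method="Nelder-Mead",options=dict(initial_simplex=[[.459,.353,yaw],[.464,.353,yaw],[.459,.358,yaw],[.459,.353,yaw+.15]],maxiter=50)); res.append((r.fun,r.x))
res.sort(key=lambda a:a[0])
for f,x in res[:5]: print(round(f,1),x[:2].round(4),np.degrees(x[2]).round(1))
im=read_camera("top")
print(proj([.615,.101,.17],"top"))
z=lambda a,b,c,d:cv2.resize(im[b:d,a:c],(400,400),interpolation=cv2.INTER_CUBIC)
cv2.imwrite("pics/c.png",np.hstack([z(185,215,235,265),z(272,152,342,222)])[:,:,::-1])
s=manip.state();print(s,R.from_quat(s["tcp_rot"]).as_matrix().round(3),manip.tcp_to_grasp)
E
```

```text
top eye_weight 0.87 [0.4554 0.3493 0.0006] [213.9, 240.4]
top eye_weight 0.84 [0.381  0.2489 0.0032] [250.6, 268.7]
top eye_weight 0.73 [0.5451 0.2709 0.0042] [244.2, 207.2]
top hook_weight 0.76 [ 5.118e-01 -2.041e-01 -2.000e-04] [419.8, 220.7]
top latch_stand 0.6 [0.6131 0.1008 0.0017] [307.5, 183.1]
side mask 0.94 242 258 188 233 455 28.7
side mask 0.82 219 234 166 208 335 30.8
side mask 0.72 285 303 166 209 483 39.1
side mask 0.55 250 264 164 205 302 2.0
side stand 0.65 318 370 170 243 1586
top mask 0.84 195 221 231 247 291 2.8
top mask 0.71 240 259 258 276 271 51.5
top mask 0.66 179 205 263 278 306 35.9
top mask 0.66 231 251 195 214 303 46.9
top stand 0.87 288 327 162 210 1738
151.5 [0.4572 0.3506] -8.7
151.6 [0.4572 0.3506] -8.7
152.9 [0.4573 0.3507] 171.5
153.6 [0.4575 0.3508] -10.0
154.2 [0.4578 0.3506] -8.9
[306.1, 168.3]
{'clock': 0.9, 'joint_pos': array([ 1.09070305e+00,  3.78901055e-01,  1.73422348e+00, -1.66254947e-05,
        1.02853017e+00, -3.33010324e-02]), 'dq': array([-4.31512065e-06, -1.15470225e-04,  1.28502067e-03, -6.47818427e-05,
        1.32498133e-03,  3.55902294e-04]), 'joint_efforts': array([ 1.64382971e-03, -7.63689637e+01, -4.34734190e+01,  6.52762712e-02,
        3.89439985e-02,  2.68358315e-05]), 'tcp_pos': array([0.30245704, 0.6312731 , 0.21391938]), 'tcp_rot': array([ 2.21538443e-01,  9.75151638e-01, -3.18157517e-05, -9.89974773e-07]), 'ft_force': array([0.35763856, 0.27549074, 0.08631923]), 'ft_torque': array([-0.00288394,  0.03281604, -0.02409303]), 'finger_force': 0.0, 'width': 0.996178708939696} [[-0.902  0.432 -0.   ]
 [ 0.432  0.902 -0.   ]
 [-0.    -0.    -1.   ]] 0.0188
```

View pics/c.png

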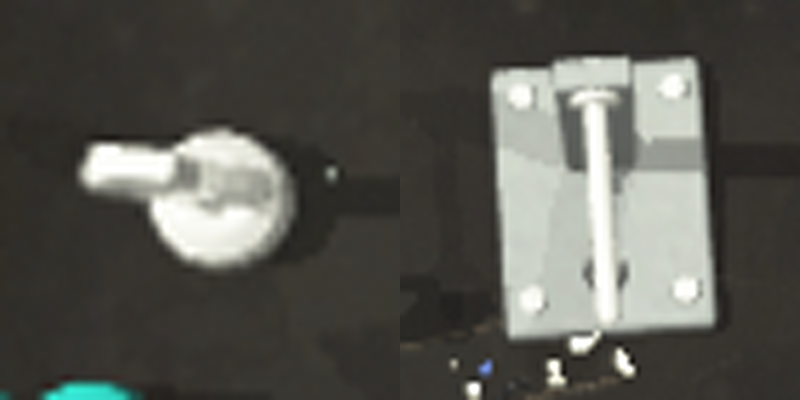

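The crop shows the weight's tab at top pixel ≈(201,236) and its foot at ≈(213,240). The peg runs from base ≈(306.5,168.6) to tip ≈(308.2,208.4).

Run:
```python
from h import *
from scipy.optimize import minimize
b=atz(306.3,168.6,"top",.172);t=atz(308.0,208.4,"top",.172);print("peg",b.round(4),t.round(4),np.linalg.norm(b-t).round(4),np.degrees(np.arctan2((b-t)[1],(b-t)[0])).round(1))
print("foot plate corners",[atz(u,v,"top",.012)[:2].round(3).tolist() for u,v in((288.5,164.7),(323.3,162.4),(291.5,210.5),(326.8,208.5))])
print("tabtop",atz(201.6,236,"top",.14).round(4))
im=read_camera("side")
# refine stand: peg line in both; use mask of bright pixels unavailable -> network mask of stand
P=stand_pts(); g=np.stack(np.meshgrid(np.linspace(-.1155,.0145,40),np.linspace(-.05,.05,40),[0,.012]),-1).reshape(-1,3)
M=dict(np.load("m.npz")); W=weight_pts()
for use in (["side"],["top"],["side","top"]):
    best=min((sum(abs(sil(W,c,[x,y,0,np.radians(a)])-M[c]).sum() for c in use),x,y,a) for x in np.arange(.453,.463,.002) for y in np.arange(.347,.357,.002) for a in range(-30,31,6)); print(use,best)
print([(a,round(sum(abs(sil(W,c,[.457,.351,0,np.radians(a)])-M[c]).sum() for c in M))) for a in range(-40,41,5)])
for c,q in(("side",(.457,.351)),("top",(.457,.351))):
    print(c,[proj(np.r_[q,0]+R.from_euler("z",-9,degrees=True).apply(p),c) for p in([0,-.013,.14],[0,.013,.14],[0,0,0])])
```

```text
peg [0.6137 0.1005 0.172 ] [0.5178 0.0956 0.172 ] 0.096 3.0
foot plate corners [[0.662, 0.153], [0.669, 0.058], [0.536, 0.143], [0.542, 0.048]]
tabtop [0.4544 0.3495 0.14  ]
['side'] (np.float64(99.4375), np.float64(0.459), np.float64(0.353), -12)
['top'] (np.float64(51.8125), np.float64(0.457), np.float64(0.351), -6)
['side', 'top'] (np.float64(162.1875), np.float64(0.457), np.float64(0.351), -6)
[(-40, 223), (-35, 208), (-30, 206), (-25, 216), (-20, 204), (-15, 180), (-10, 158), (-5, 167), (0, 208), (5, 253), (10, 286), (15, 326), (20, 359), (25, 385), (30, 406), (35, 422), (40, 434)]
side [[253.4, 165.7], [250.6, 161.4], [256.9, 202.5]]
top [[206.4, 235.8], [195.7, 234.1], [213.4, 239.8]]
```

```bash
python3 -m pendant '[[0.022,-0.04,0,6],[0.022,-0.04,0,6],[0.022,-0.04,0,5.6],[0.022,-0.04,0,0],[0.022,-0.04,0,0],[0.022,-0.04,0,0],[0.022,-0.04,0,0],[0,0,0,0]]' -1; python3 -c "
from h import *
s=manip.state();print(s['tcp_pos'],R.from_quat(s['tcp_rot']).as_matrix().round(3))"
```

```text
clock: 1.75
tcp_pos: [0.4583, 0.3477, 0.2141]
tcp_rot: [0.072, 0.997, -0.0, 0.0]
ft_force: [-0.4, 2.2, -0.2]
width: 1.0
finger_force: 0.0
[0.45825365 0.34774803 0.21407903] [[-0.99   0.143  0.   ]
 [ 0.143  0.99  -0.   ]
 [-0.    -0.    -1.   ]]
```

```bash
python3 -m pendant '[[0,0,0,0],[0,0,-0.025,0],[0,0,-0.03,0],[0,0,-0.03,0],[0,0,-0.02,0],[0,0,0,0],[0,0,0,0]]'; python3 -c "
from h import *
save('side','d')
im=save('top','dt'); cv2.imwrite('pics/d2.png',np.hstack([cv2.resize(cv2.imread('pics/d.png')[130:250,190:310],(400,400),interpolation=cv2.INTER_CUBIC),cv2.resize(cv2.imread('pics/dt.png')[190:280,165:255],(400,400),interpolation=cv2.INTER_CUBIC)]))"
```

```text
clock: 2.45
tcp_pos: [0.4562, 0.3522, 0.1093]
tcp_rot: [0.069, 0.998, -0.0, -0.0]
ft_force: [0.1, 0.6, 1.3]
width: 0.995
finger_force: 0.0
```

View pics/d2.png

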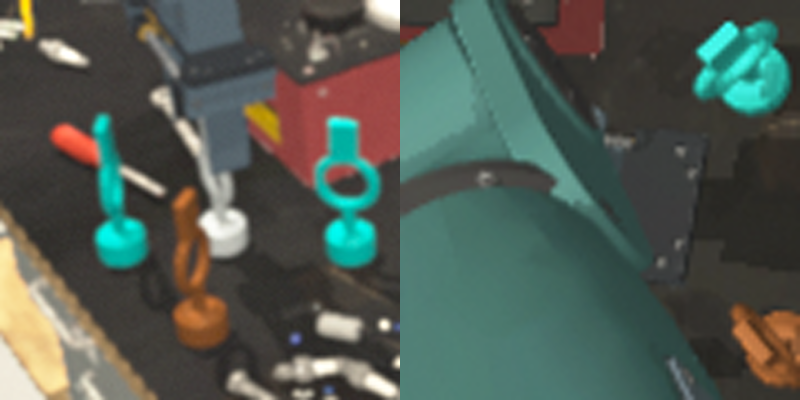

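The side view shows the gripper straddling the weight's tab, with the near finger just right of it and in front. Everything lines up, so I'll close and lift.

```bash
python3 -m pendant '[[0,0,0,0],[0,0,0,0],[0,0,0,0],[0,0,0,0],[0,0,0,0],[0,0,0,0],[0,0,0,0]]' 1; python3 -m pendant '[[0,0,0.02,0],[0,0,0.04,0],[0,0,0.045,0],[0,0,0.045,0],[0,0,0.025,0],[0,0,0,0],[0,0,0,0]]'
```

```text
clock: 3.25
tcp_pos: [0.4565, 0.3512, 0.1089]
tcp_rot: [0.07, 0.998, -0.0, -0.0]
ft_force: [0.0, -0.6, -0.8]
width: 0.417
finger_force: 0.0
clock: 3.95
tcp_pos: [0.4564, 0.3512, 0.2839]
tcp_rot: [0.07, 0.998, 0.0, 0.0]
ft_force: [-0.3, -1.3, 0.2]
width: 0.006
finger_force: 0.0
```

The fingers were still closing when I lifted, so there was no grasp. I'll check that the weight still stands where it was.

```bash
python3 -m pendant '[[0,0,0,0],[0,0,0,0],[0,0,0,0],[0,0,0,0],[0,0,0,0],[0,0,0,0],[0,0,0,0],[0,0,0,0]]' -1
python3 - <<'E'
from h import *
im=save('side','e'); cv2.imwrite('pics/e2.png',cv2.resize(im[130:250,190:310],(400,400),interpolation=cv2.INTER_CUBIC)[:,:,::-1])
for r in tip_of("eye_weight","side"): print(round(r["conf"],2),np.round(r["centre"],4))
W=weight_pts(); g=proj([.457,.351,.06],"side")
for r in masks_of("eye_weight","side"):
    v,u=np.nonzero(r["pixels"])
    if np.hypot(u.mean()-g[0],v.mean()-g[1])<14:
        print(min((abs(sil(W,"side",[x,y,0,np.radians(a)])-r["pixels"]).sum(),x,y,a) for x in np.arange(.447,.469,.002) for y in np.arange(.343,.363,.002) for a in range(-30,31,6)))
        break
E
```

```text
clock: 4.75
tcp_pos: [0.4565, 0.3513, 0.284]
tcp_rot: [0.07, 0.998, 0.0, 0.0]
ft_force: [0.1, -0.2, -0.3]
width: 0.677
finger_force: 0.0
0.81 [ 0.4588  0.351  -0.0017]
0.63 [0.5469 0.2722 0.0026]
0.62 [0.3765 0.3885 0.0027]
(np.float64(81.125), np.float64(0.457), np.float64(0.34900000000000003), 0)
```

View pics/e2.png

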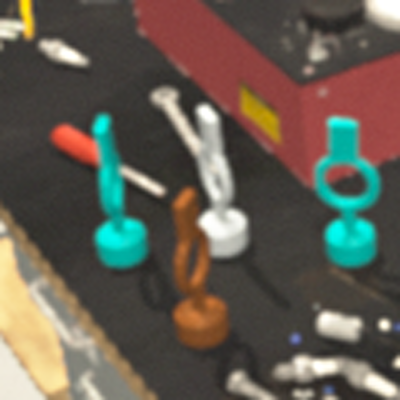

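The weight stands unmoved at side crop (222,190). I'll go back down, close with enough time, and only then lift.

```bash
python3 -m pendant '[[0,0,-0.025,0],[0,0,-0.04,0],[0,0,-0.045,0],[0,0,-0.04,0],[0,0,-0.025,0],[0,0,0,0],[0,0,0,0]]' -1; python3 -m pendant '[[0,0,0,0],[0,0,0,0],[0,0,0,0],[0,0,0,0],[0,0,0,0],[0,0,0,0],[0,0,0,0],[0,0,0,0]]' 1;python3 -m pendant '[[0,0,0,0],[0,0,0,0],[0,0,0,0],[0,0,0,0],[0,0,0,0]]'
```

```text
clock: 5.6
tcp_pos: [0.4567, 0.3515, 0.1095]
tcp_rot: [0.07, 0.998, -0.0, -0.0]
ft_force: [0.6, 0.7, 0.5]
width: 0.999
finger_force: 0.0
clock: 6.4
tcp_pos: [0.4564, 0.3513, 0.1089]
tcp_rot: [0.07, 0.998, -0.0, -0.0]
ft_force: [1.2, -0.4, 0.8]
width: 0.331
finger_force: 0.0
clock: 6.9
tcp_pos: [0.4565, 0.3513, 0.1089]
tcp_rot: [0.07, 0.998, -0.0, -0.0]
ft_force: [0.6, 1.1, -0.6]
width: 0.282
finger_force: 30.0
```

Gripped: the opening is 25.7 mm, matching the 26 mm tab. Now I lift and carry it to a point in front of the peg tip.

```bash
python3 -m pendant '[[0,0,0.02,0],[0,0,0.04,0],[0,0,0.045,0],[0,0,0.04,0],[0,0,0.025,0],[0,0,0,0]]'; python3 -m pendant '[[0.001,-0.02,0,2],[0.001,-0.04,0,3],[0.001,-0.045,0,3],[0.001,-0.045,0,3],[0.001,-0.045,0,0.5],[0.001,-0.04,0,0],[0.0015,-0.025,0,0],[0,0,0,0]]';  python3 -m pendant '[[0,0,-0.02,0],[0,0,-0.04,0],[0,0,-0.023,0],[0,0,0,0],[0,0,0,0]]'
python3 - <<'E'
from h import *
im=save('side','f');it=save('top','ft')
z=lambda i,a,b,c,d:cv2.resize(i[b:d,a:c],(400,400),interpolation=cv2.INTER_CUBIC)
cv2.imwrite('pics/f2.png',np.hstack([z(im,270,130,390,250),z(it,260,150,360,250)])[:,:,::-1])
s=manip.state();p=s['tcp_pos'];print(p,R.from_quat(s['tcp_rot']).as_matrix().round(3)[1])
# predicted pixels in side: eye centre, foot; peg tip & base
print([proj([p[0],p[1],p[2]-.109+h],"side") for h in(.077,0,.014)],proj([.5159,.0945,.17],"side"),proj([.6137,.1005,.17],"side"))
E
```

```text
clock: 7.5
tcp_pos: [0.4577, 0.3521, 0.2823]
tcp_rot: [0.07, 0.998, 0.002, 0.002]
ft_force: [0.5, -0.4, -4.6]
width: 0.282
finger_force: 30.0
clock: 8.3
tcp_pos: [0.463, 0.0888, 0.277]
tcp_rot: [-0.029, 1.0, -0.0, -0.001]
ft_force: [0.1, 1.4, -4.0]
width: 0.277
finger_force: 30.0
clock: 8.8
tcp_pos: [0.4636, 0.0916, 0.1956]
tcp_rot: [-0.031, 1.0, -0.0, -0.001]
ft_force: [0.7, 0.7, -4.0]
width: 0.285
finger_force: 30.0
[0.46465204 0.09163853 0.19695051] [-0.061  0.998  0.   ]
[[301.0, 198.6], [302.5, 222.5], [302.2, 218.3]] [317.4, 189.6] [347.0, 176.3]
```

View pics/f2.png

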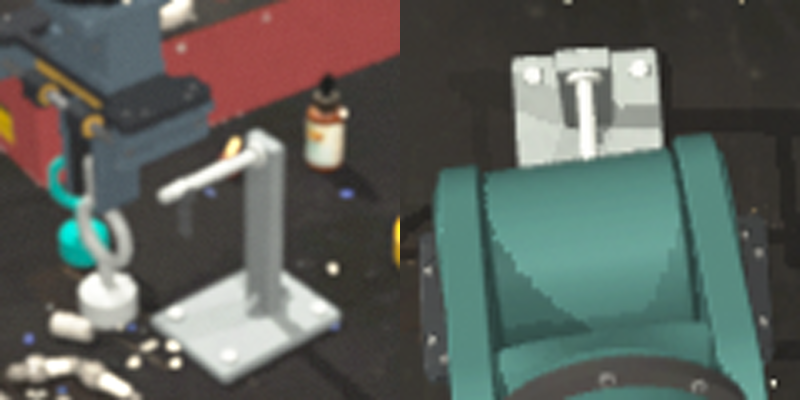

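The predicted and seen positions differ by 1 to 2 px: ring at crop (103,233), peg tip at (163,193). I'll refine both by fitting, since the threading margin is about 10 mm.

Run:
```python
from h import *
from scipy.optimize import minimize
read_camera("side")
g=lambda x,y,z:np.stack(np.meshgrid(x,y,z),-1).reshape(-1,3); L=np.linspace
# foot plate centre offset along x unknown: from top corners centre ~(.602,.1005)
S=stand_pts(); W=weight_pts()
s=manip.state()["tcp_pos"]
w=[r for r in masks_of("eye_weight","side")]
gw=proj([s[0],s[1],s[2]-.05],"side")
w=min(w,key=lambda r:np.hypot(*(np.argwhere(r["pixels"]).mean(0)[::-1]-gw)))["pixels"]
v,u=np.nonzero(w);print("wmask",u.min(),u.max(),v.min(),v.max(),len(u),gw)
m=masks_of("latch_stand","side")[0]["pixels"]; v,u=np.nonzero(m);print("smask",u.min(),u.max(),v.min(),v.max(),len(u))
F=lambda fx:np.vstack([S,g(L(fx-.065,fx+.065,60),L(-.05,.05,45),L(0,.012,4))])
cs=lambda p:abs(sil(F(p[3]),"side",[p[0],p[1],0,p[2]])-m).sum()
x0=np.array([.6137,.1005,.06,-.012]); r=minimize(cs,x0,method="Nelder-Mead",options=dict(initial_simplex=np.vstack([x0,x0+np.diag([.005,.005,.05,.01])]),maxiter=150)); print("stand",r.x.round(4),r.fun,cs(x0))
# weight lower part only (below tab), mask tab rows hidden by finger
def cw(p):
    return abs(sil(W[W[:,2]<.095],"side",[p[0],p[1],p[2],.061])-w).sum()
x0=np.array([s[0],s[1],s[2]-.109]); r=minimize(cw,x0,method="Nelder-Mead",options=dict(initial_simplex=np.vstack([x0,x0+np.diag([.005,.005,.005])]),maxiter=100)); print("weight",r.x.round(4),r.fun,cw(x0),x0)
for dz in np.arange(-.01,.0101,.002): print(round(dz,3),cw(x0+[0,0,dz]).round(0),end=" ")
```

```text
wmask 294 311 178 227 419 [301.4, 204.3]
smask 317 371 169 244 1798
stand [ 0.6167  0.1012  0.0565 -0.0125] 184.375 223.0
weight [0.4667 0.0925 0.0869] 88.5625 97.6875 [0.46470315 0.09158683 0.08808668]
-0.01 197.0 -0.008 170.0 -0.006 149.0 -0.004 127.0 -0.002 109.0 0.0 98.0 0.002 106.0 0.004 125.0 0.006 151.0 0.008 177.0 0.01 205.0
```

Fit and prediction agree within 3 mm. I'll advance along the peg in two stages, watching the force.

```bash
python3 -m pendant '[[0.01,0.0006,0,0],[0.015,0.0009,0,0],[0.015,0.0009,0,0],[0.015,0.0009,0,0],[0.005,0.0003,0,0],[0,0,0,0]]'; python3 -m pendant '[[0.01,0.0006,0,0],[0.01,0.0006,0,0],[0.01,0.0006,0,0],[0.01,0.0006,0,0],[0,0,0,0]]'
python3 - <<'E'
from h import *
im=save('side','g')
cv2.imwrite('pics/g2.png',cv2.resize(im[130:250,280:400],(600,600),interpolation=cv2.INTER_CUBIC)[:,:,::-1])
E
```

```text
clock: 9.65
tcp_pos: [0.5247, 0.0949, 0.1957]
tcp_rot: [-0.03, 1.0, -0.0, -0.0]
ft_force: [0.6, -0.1, -4.4]
width: 0.289
finger_force: 30.0
clock: 10.15
tcp_pos: [0.5654, 0.0974, 0.196]
tcp_rot: [-0.031, 1.0, 0.0, 0.0]
ft_force: [-0.4, 0.3, -3.3]
width: 0.284
finger_force: 30.0
```

View pics/g2.png

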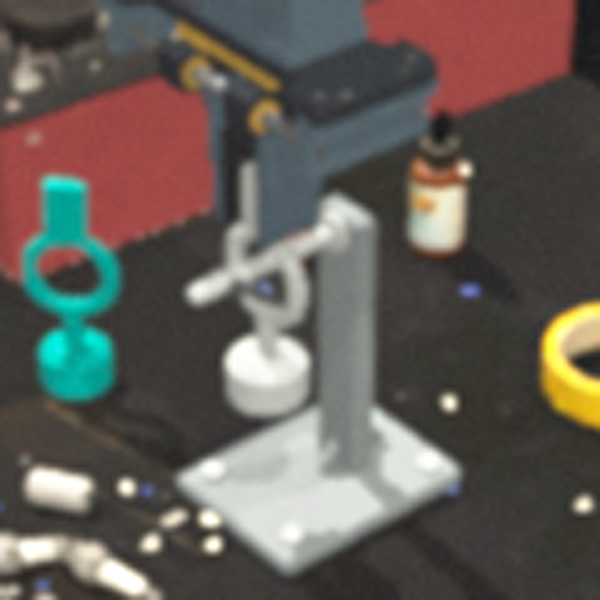

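The peg passes through the eye, with its tip at (200,290) and the ring around (268,275). The flap is lifted. I'll go on to about −31 mm from the post face, since the foot radius of 22 mm limits how far it can go, then lower.

```bash
python3 -m pendant '[[0.01,0.0006,0,0],[0.01,0.0006,0,0],[0,0,0,0],[0,0,0,0],[0,0,0,0]]'; python3 -m pendant '[[0,0,-0.004,0],[0,0,-0.004,0],[0,0,0,0],[0,0,0,0],[0,0,0,0]]'
```

```text
clock: 10.7
tcp_pos: [0.5837, 0.0985, 0.1958]
tcp_rot: [-0.031, 1.0, -0.0, -0.0]
ft_force: [-0.2, -1.0, -4.7]
width: 0.281
finger_force: 30.0
clock: 11.2
tcp_pos: [0.5839, 0.0985, 0.1879]
tcp_rot: [-0.031, 1.0, -0.0, -0.0]
ft_force: [1.5, 0.0, -4.3]
width: 0.282
finger_force: 30.0
```

```bash
python3 -m pendant '[[0,0,-0.001,0],[0,0,-0.001,0],[0,0,0,0],[0,0,0,0]]'
python3 - <<'E'
from h import *
im=save('side','i')
cv2.imwrite('pics/i2.png',cv2.resize(im[130:250,280:400],(600,600),interpolation=cv2.INTER_CUBIC)[:,:,::-1])
E
```

```text
clock: 11.6
tcp_pos: [0.5843, 0.0985, 0.1867]
tcp_rot: [-0.031, 1.0, -0.0, 0.0]
ft_force: [-3.8, 0.3, 5.4]
width: 0.285
finger_force: 30.0
```

View pics/i2.png

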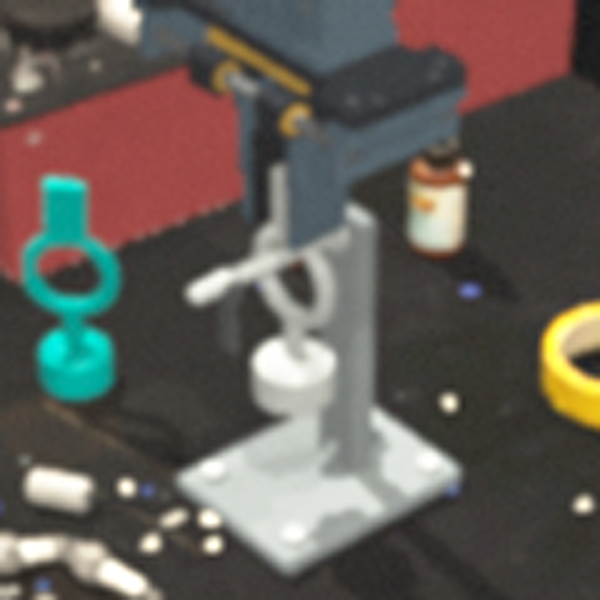

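The flap hangs shut at (230,320) in front of the ring, and the eye rests on the peg. Releasing and withdrawing upward.

```bash
python3 -m pendant '[[0,0,0.001,0],[0,0,0,0],[0,0,0,0]]'; python3 -m pendant '[[0,0,0,0],[0,0,0,0],[0,0,0,0],[0,0,0,0],[0,0,0,0],[0,0,0,0],[0,0,0,0],[0,0,0,0]]' -1; python3 -m pendant '[[0,0,0.01,0],[0,0,0.03,0],[0,0,0.04,0],[0,0,0.04,0],[0,0,0.03,0],[0,0,0,0],[0,0,0,0],[0,0,0,0]]';python3 -m pendant '[[0,0,0,0],[0,0,0,0],[0,0,0,0],[0,0,0,0],[0,0,0,0],[0,0,0,0],[0,0,0,0],[0,0,0,0]]'
python3 - <<'E'
from h import *
im=save('side','j')
cv2.imwrite('pics/j2.png',cv2.resize(im[130:250,280:400],(600,600),interpolation=cv2.INTER_CUBIC)[:,:,::-1])
for r in tip_of("eye_weight","side"): print(round(r["conf"],2),np.round(r["centre"],4))
for r in tip_of("hook_weight","side"): print(round(r["conf"],2),np.round(r["centre"],4))
E
```

```text
clock: 11.95
tcp_pos: [0.5841, 0.0985, 0.187]
tcp_rot: [-0.031, 1.0, -0.0, 0.0]
ft_force: [0.0, -0.2, -0.9]
width: 0.282
finger_force: 30.0
clock: 12.75
tcp_pos: [0.584, 0.0985, 0.1869]
tcp_rot: [-0.031, 1.0, -0.0, -0.0]
ft_force: [-0.5, -0.1, 0.1]
width: 0.953
finger_force: 0.0
clock: 13.55
tcp_pos: [0.5834, 0.0984, 0.336]
tcp_rot: [-0.031, 1.0, -0.0, -0.001]
ft_force: [-0.2, -0.2, -0.7]
width: 0.998
finger_force: 0.0
clock: 14.35
tcp_pos: [0.584, 0.0985, 0.3369]
tcp_rot: [-0.031, 1.0, -0.0, -0.0]
ft_force: [0.1, 0.1, 0.4]
width: 0.998
finger_force: 0.0
0.92 [0.5884 0.1036 0.0769]
0.9 [5.434e-01 2.703e-01 5.000e-04]
0.69 [ 0.381   0.2454 -0.0009]
0.68 [3.771e-01 3.880e-01 1.000e-04]
0.76 [ 0.514  -0.2057  0.0019]
0.3 [0.5873 0.1011 0.0782]
```

View pics/j2.png

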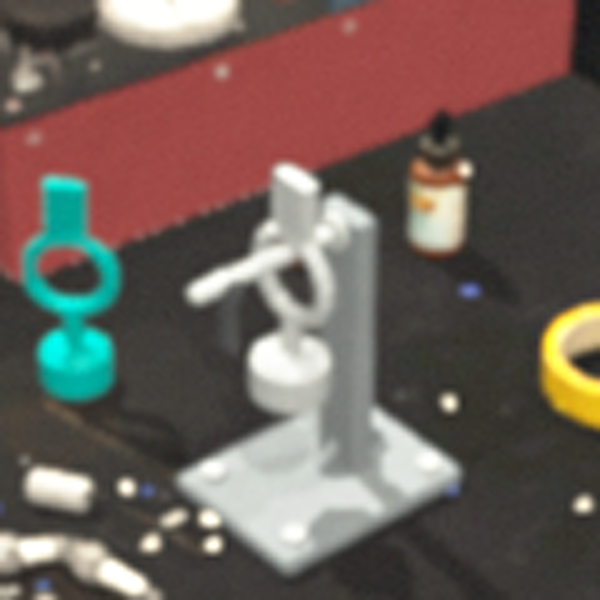

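The weight hangs on the peg at (290,290) with the flap down at (232,320). I'll let any swing die out, check for motion between frames, and then hand in.

```bash
for i in 1 2 3 4; do python3 -m pendant '[[0,0,0,0],[0,0,0,0],[0,0,0,0],[0,0,0,0],[0,0,0,0],[0,0,0,0],[0,0,0,0],[0,0,0,0]]' >/dev/null; done
python3 - <<'E'
from h import *
f=[read_camera("side")[150:225,310:360].astype(float) for _ in range(14)]
d=[abs(a-f[0]).mean().round(2) for a in f[1:]];print(d)
if max(d)<3*min(d)+.5: print(manip.hand_in())
E
```

```text
[np.float64(1.32), np.float64(1.32), np.float64(1.31), np.float64(1.33), np.float64(1.33), np.float64(1.3), np.float64(1.34), np.float64(1.34), np.float64(1.34), np.float64(1.31), np.float64(1.32), np.float64(1.32), np.float64(1.31)]
the job is handed in; nothing more can be done
None
```

The closed-eye weight hangs still on the peg between the shut flap and the post, the hook weight was not moved, and the job was handed in at about 18 s; the interface gave no verdict.

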